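# Set the turret depth stop to its fourth step

### The job

Set the depth stop on the bench: the turret belongs on the fourth step, four clicks clockwise (seen from above) from home; home is the last click before the red spring stop when the knob is turned anticlockwise. Feel for the red stop gently without forcing it back, leave the turret resting in its fourth click, and push the blue-capped stop rod down until it rests on that step, no deeper and not hard. Leave the loupe and the copper spool alone.

Things in the scene. Friction and masses are not known exactly. Their poses are not given: they have to be found in the camera images.
- depth_stop: Fixed grey base plate, 190 x 240 x 10 mm, of the turret depth stop; origin at the centre of its underside, right below the turret axis, z up. An aluminium bracket for the stop rod stands at its -y edge (arm top 70 mm above the bench). Apart from knob and shaft nothing of the fixture is higher than 98 mm.
- knob (a point): Centre of the twelve-sided black knob on the turret axis, half-way up: 58 mm across flats, flats 15.5 mm wide, 36 mm tall, 110 to 146 mm above the bench. In every click it looks the same, with flats facing the base's +x and every 30 degrees from there. The point belongs to the base and does not turn. Below it a shaft, at most 26 mm across, down to 36 mm height.
- home_stop (a joint): Deflection of the red spring stop (at the +y edge of the base), rad about the turret axis; 0 = untouched, grows as the turret is forced anticlockwise. Met 8 degrees anticlockwise of click 0 (home): the torque at the knob, 0.07 N m just before, jumps to 0.27 N m. The stop yields above 0.2 N m, then 2.5 N m per rad; it is overloaded beyond 0.06 rad.
- stop_rod (a joint): Travel of the stop rod, m: 0 = fully up (as at the start), grows downward, 20 mm at most. Friction of 4 N holds it where it is left. It touches step n at 24 - 4 n mm of travel: 8 mm for step 4, 12 mm for step 3.
- rod_top (a point): Centre of the top face of the blue cap (22 mm diameter, 8 mm thick) of the stop rod, 98 mm above the bench with the rod fully up; 62 mm from the turret axis, on the -y side of the base frame.
- rod_tip (a point): Lower tip of the stop rod (10 mm diameter, round end), 41 mm below the top of the cap.
- spool_mid (a point): Centre of a spool of copper wire, 48 mm diameter, 30 mm tall, loose on the bench; to be left alone.
- loupe_mid (a point): Centre of a black loupe, 33 mm diameter, 31 mm tall, loose on the bench; to be left alone.
- turret (a point): Point on the turret axis at the disc's top face, 29 mm above the bench; belongs to the base, does not turn. Aluminium disc, radius 76 mm, with six step posts (16 mm across, 62 mm from the axis, 30 degrees apart): steps 0 to 5, heights 4, 8, 12, 16, 20, 24 mm above the disc. In click n step n is under the rod. Knob clockwise (from above) raises n. At the start n is between 1 and 3, not told.
- detent (a point): Spring detent at the -x side of the base, 16 mm above the bench (fixed point): a click every 30 degrees. Leaving a click takes 0.15 to 0.2 N m at the knob, falling to nothing 15 degrees on, whence the turret is pulled into the next click. Let go, it settles in the nearest click, but now and then it starts balanced half-way between two. Clockwise it ends 8 degrees past click 5.

How it is judged (in metres and radians):
At the end, for the whole second after the job is handed in: The turret rests in the fourth click from home (step 4 within 5 mm of the rod's axis), the stop rod rests on it (travel 7 to 9.3 mm) and the red stop is free (horizontal distance between step4 and rod_tip below 0.005 m and value of joint stop_rod between 0.007 and 0.0093 m and value of joint home_stop below 0.01 rad); the robot touches nothing.
It fails at once if the red spring stop is pushed back beyond 0.06 rad (value of joint home_stop above 0.06 rad).
It fails at once if the stop rod is pushed deeper than the fourth step (travel over 10.3 mm) (value of joint stop_rod above 0.0103 m).
It fails at once if the stop rod is pressed or gripped with more than 25 N (contact force between the fingers and stop_rod above 25 N).
It fails at once if the copper spool or the loupe is moved by more than 15 mm (distance of any of spool_mid, loupe_mid from where it was at the start of the episode above 0.015 m).
It also fails if it takes over 72 s, if anything falls off the work surface, if the arm or the gripper's body presses on something with over 40 N, if the wrist force passes 120 N, or if a joint passes its speed limit or range.

### The arm

A 6-joint arm with a two-finger parallel gripper is mounted at the origin on a cart in front of the work surface, level with it; the furniture and walls round the work are solid. World frame = base frame: x ahead of the robot, y to its left, z up, the work surface at z = 0. Lengths are in m, angles in degrees, forces in N, time in s.
With the tool pointing down it reaches from about 0.275 to 0.825 m from the base axis. Payload 5.2 kg.
Tool frame: the origin (TCP) lies midway between the tips of the shut fingers; the grasp point (between the pads) lies 19 mm behind it; z points along the fingers, y is the direction in which the jaws open and shut (so a half turn about z gives the same grasp; the last joint's range is limited). The gripper opens to 93 mm and grips with 3 to 60 N. Pads are 15 mm wide; open, the fingers measure 128 mm over their backs; the gripper's body (75 mm by 188 mm) begins 65 mm behind the grasp point.
Start: joints at [-76.765, 14.817, 87.949, -0, 77.235, -11.62], TCP at [0.231, -0.499, 0.219] pointing down, gripper open.
Joint ranges: [-179.93, 179.93], [-52.35, 119.4], [10.71, 147.94], [-69.91, 249.91], [12.55, 155.21], [-178.61, 178.61]. Speed limits (degrees/s): [147.25, 147.25, 180, 180, 180, 180].

### API

Orientations are given as [roll, pitch, yaw] about the fixed x, y, z axes, in that order (R = Rz(yaw) Ry(pitch) Rx(roll)).
In Python, from rig import arm gives the robot as it stands.
- The arm moves only by the shell command python3 -m creep 'ROWS' [FORCE]. ROWS is JSON, a list of rows, each an object of numbers: "x", "y", "z": the shift along the world's x, y, z in m; "ax", "ay", "az": the turn, a rotation vector about the world's x, y, z in degrees; "claw": the closure, from -1 (fully open) to 1 (shut). In form: [{"x": .., "y": .., "z": .., "ax": .., "ay": .., "az": .., "claw": ..}, ...]. A call has exactly 5 rows; each row is the pose to reach, as a shift and turn from the pose measured when the call began; what a row does not reach only later rows make up. A row lasts 1/8 s, in which the tool goes at most 62.5 mm and 10.7 degrees, less where a joint would pass 70% of its speed; a pose out of reach is approached as far as the arm can. A call with a gripper value outside its range is refused whole. The fingers move at their own pace and stop on an object; FORCE is the grip in N (left out, the last holds). Time passes only in rows, so rows that repeat a pose let the fingers close, or fill a call up. It gives the time, the measured TCP pose, the force and the opening at its end, in the units of the state.
- arm.state(): the state, without advancing time (a new reading comes with each control period).
- arm.capture(name): name is "side" or "top"; returns a dict with "pixels" (480x640x3 uint8, blue, green, red), "camera_matrix" (3x3 intrinsics, pixels), "pose" (4x4, takes a point from camera to world coordinates). Camera axes: x right, y up, looking along -z (the intrinsics and any distortion apply to the point x, -y, -z); pixel columns grow to the right and rows downward; lengths in m; the calibration is good to about 2 mm. A picture is of the moment at which its call begins. There is no depth.
- arm.sign_off(): hands the job in, once; it reports no verdict.
The state is a dict: "time_s": time; "qpos": joint angles; "joint_velocities": joint speeds; "joint_torque": joint torques, N m; "position": TCP position; "orientation": TCP orientation; "wrist_force": force on the tool from outside, world axes, zero at the start; "wrist_torque": the same for the moment, N m; "gripper_width": finger opening in m.
Only numpy, scipy, OpenCV 4.12 (cv2) and the standard library are available. Lean on these libraries where they do the work, as an engineer would, in place of code of your own. Each camera call takes 0.05 s, during which the arm holds its last target.

## Working session

There is one attempt and no reset: what is moved stays moved. The work goes in short steps, Python scripts to look and compute and a shell command to move; the robot and the scene stay as the last step left them, time stands still between calls to the robot, and variables do not carry over. Pictures are saved under pics/ and viewed, and the job is handed in when it is done.

```bash
mkdir -p pics; ls; python3 - <<'E'
from rig import arm
import cv2,json
s=arm.state(); print(s)
for n in("side","top"):
    c=arm.capture(n); cv2.imwrite(f"pics/{n}0.png",c["pixels"]); print(n,c["camera_matrix"],c["pose"],[k for k in c])
E
```

```text
pics
{'time_s': 0.0, 'qpos': array([-7.67637461e+01,  1.48589234e+01,  8.80088949e+01, -1.68367200e-04,
        7.72353266e+01, -1.16200505e+01]), 'joint_velocities': array([-0.06078032,  0.00201834, -0.0267333 , -0.05484899, -0.03553989,
        0.10822394]), 'joint_torque': array([ 2.35368998e-04, -4.37305641e+01, -2.84003556e+01,  7.19259703e-02,
        4.16863302e-02, -1.68303091e-04]), 'position': array([ 0.23108053, -0.49851208,  0.21783616]), 'orientation': array([-1.79898936e+02, -2.06147327e-02,  2.48563236e+01]), 'wrist_force': array([ 0.58276946,  0.06976492, -0.17367669]), 'wrist_torque': array([-0.04407652, -0.07603282, -0.00560271]), 'gripper_width': 0.09288841889882588}
side [[572.40031029   0.         322.29483588]
 [  0.         572.40031029 243.32189347]
 [  0.           0.           1.        ]] [[ 0.99988399 -0.01154074  0.00994113  0.51747686]
 [ 0.01361679  0.38475543 -0.92291811 -0.98454141]
 [ 0.00682625  0.92294641  0.38486794  0.42443148]
 [ 0.          0.          0.          1.        ]] ['pixels', 'camera_matrix', 'pose']
top [[567.67904638   0.         314.7948658 ]
 [  0.         567.67904638 226.98364995]
 [  0.           0.           1.        ]] [[ 0.00303913  0.99797107 -0.06359649  0.44771499]
 [-0.9999922   0.0031933   0.0023228  -0.19286228]
 [ 0.00252117  0.06358893  0.99797299  0.93865318]
 [ 0.          0.          0.          1.        ]] ['pixels', 'camera_matrix', 'pose']
```

View pics/side0.png

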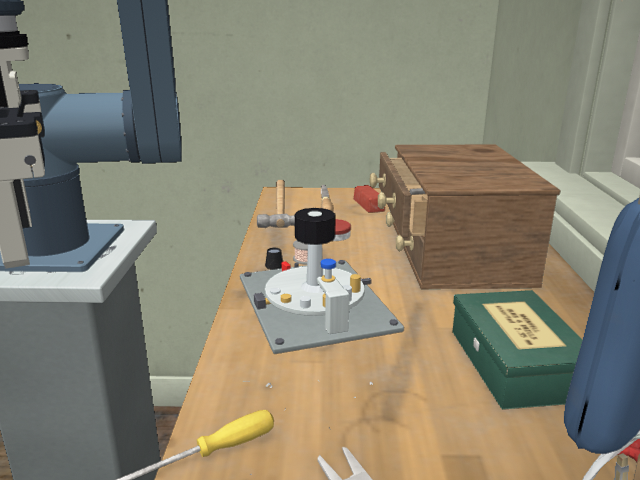

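View pics/top0.png

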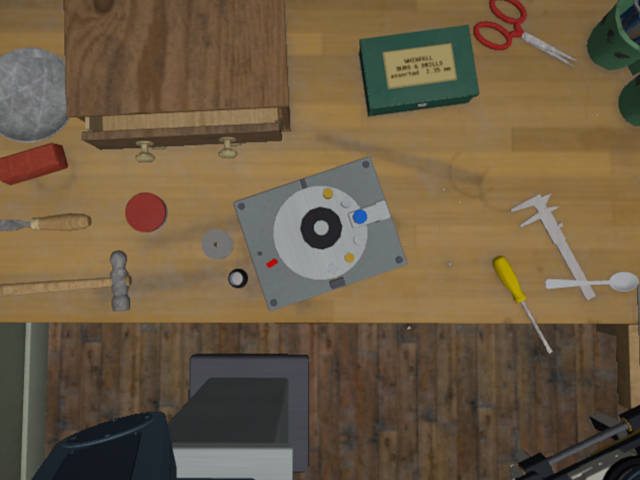

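```bash
cat > h.py <<'E'
import numpy as np,cv2
from rig import arm
def ray(c,u,v):
    K=c["camera_matrix"];P=c["pose"]
    d=np.array([(u-K[0,2])/K[0,0],-(v-K[1,2])/K[1,1],-1.0])
    return P[:3,3],P[:3,:3]@d
def atz(c,u,v,z):
    o,d=ray(c,u,v); return o+d*(z-o[2])/d[2]
def proj(c,p):
    K=c["camera_matrix"];P=c["pose"]
    q=P[:3,:3].T@(np.asarray(p,float)-P[:3,3]); q=np.array([q[0],-q[1],-q[2]])
    return (K@(q/q[2]))[:2]
def crop(c,name,x0,y0,x1,y1,s):
    im=c["pixels"][y0:y1,x0:x1]; cv2.imwrite("pics/"+name+".png",cv2.resize(im,None,fx=s,fy=s,interpolation=cv2.INTER_CUBIC))
E
python3 - <<'E'
from h import *
t=arm.capture("top"); s=arm.capture("side")
crop(t,"t1",190,145,420,315,3.4); crop(s,"s1",230,190,410,360,3.5)
im=t["pixels"].astype(int)
b=(im[...,0]>150)&(im[...,2]<90)&(im[...,1]<150)
b[:,:300]=0;b[:,420:]=0;b[300:]=0;b[:150]=0
v,u=np.nonzero(b);print("cap",u.mean(),v.mean(),len(u),atz(t,u.mean(),v.mean(),.098))
b=(im.sum(2)<120);b[:,:285]=0;b[:,360:]=0;b[260:]=0;b[:190]=0
v,u=np.nonzero(b);print("knob",u.min(),u.max(),v.min(),v.max());
cnt=cv2.findContours(b.astype(np.uint8),0,1)[0];cc=max(cnt,key=cv2.contourArea);print(cv2.minEnclosingCircle(cc))
r=atz(t,*cv2.minEnclosingCircle(cc)[0],.146);print(r)
for p in [(234,203),(369,157),(407,262),(272,308)]: print(atz(t,*p,.010))
im=s["pixels"].astype(int)
E
```

```text
cap 359.90909090909093 216.1818181818182 143 [ 0.51758433 -0.26180819  0.098     ]
knob 301 340 208 248
((320.8461608886719, 227.92308044433594), 20.125446319580078)
[ 0.49693747 -0.20317713  0.146     ]
[ 0.5459549  -0.06215543  0.01      ]
[ 0.62306823 -0.28424967  0.01      ]
[ 0.45006277 -0.34581011  0.01      ]
[ 0.374825   -0.12592051  0.01      ]
```

View pics/t1.png

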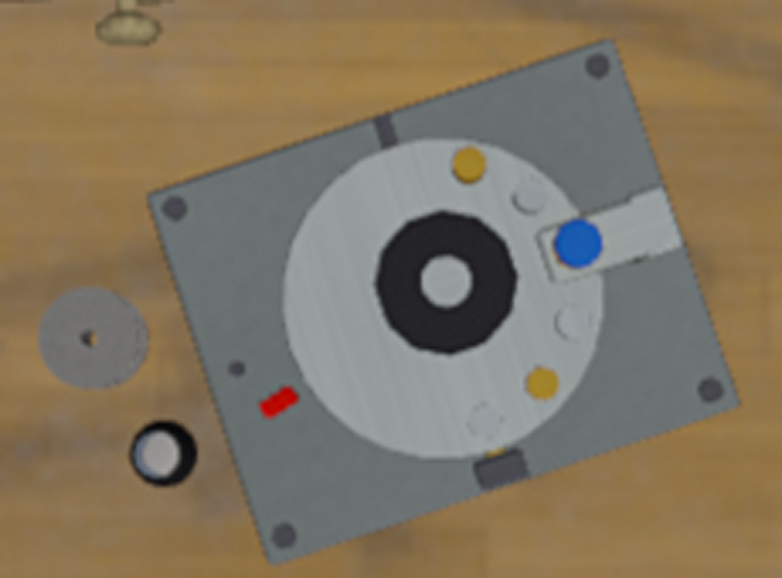

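View pics/s1.png

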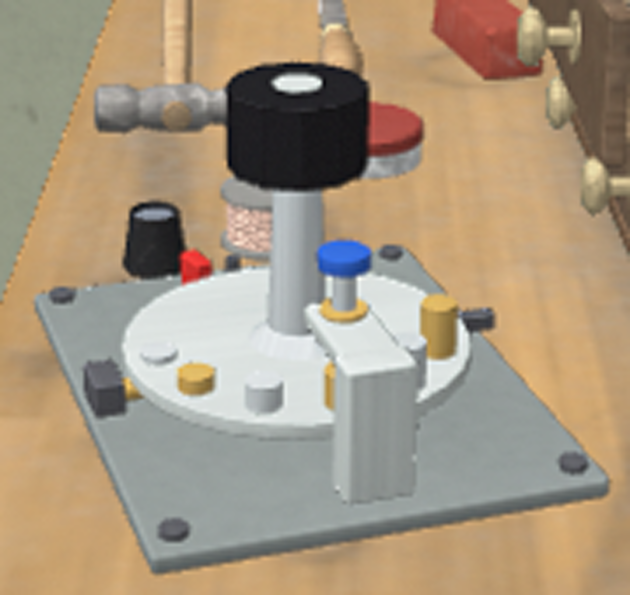

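```bash
python3 - <<'E'
from h import *
t=arm.capture("top"); s=arm.capture("side")
print(proj(s,[.497,-.203,.146]),"seen ~",230+298/3.5,190+82/3.5)
print(proj(s,[.5176,-.2618,.098]),"cap seen ~",230+343/3.5,190+253/3.5)
C=np.array([.497,-.203])
for n,(u,v),h in [(0,(485,420),4),(1,(541,383),8),(2,(575,322),12),(4,(530,195),20),(5,(469,163),24)]:
    p=atz(t,190+u/3.4,145+v/3.4,.029+h/1e3)[:2]-C
    print(n,np.hypot(*p),np.degrees(np.arctan2(p[1],p[0])))
s_=arm.state();print(s_["time_s"],s_["wrist_torque"])
E
```

```text
[314.19020578 212.9555126 ] seen ~ 315.1428571428571 213.42857142857142
[327.88135612 260.07623424] cap seen ~ 328.0 262.2857142857143
0 0.061285315932901784 -160.3786098398678
1 0.061636354916102684 -130.94554443388702
2 0.06330872156316933 -100.95505070587063
4 0.061797200408202996 -41.28660258936209
5 0.06200480713270826 -11.52904561247137
0.3 [0.04070861 0.00225869 0.00271184]
```

```bash
python3 -m creep '[{"x":0.03,"y":0.033,"z":0},{"x":0.065,"y":0.072,"z":0},{"x":0.1,"y":0.111,"z":0},{"x":0.135,"y":0.15,"z":0},{"x":0.165,"y":0.184,"z":0,"az":-3}]' 20
```

```text
invalid input at $[0]: expected keys x, y, z, ax, ay, az, claw
```

```bash
python3 -m creep '[{"x":0.03,"y":0.033,"z":0,"ax":0,"ay":0,"az":0,"claw":-1},{"x":0.065,"y":0.072,"z":0,"ax":0,"ay":0,"az":-1,"claw":-1},{"x":0.1,"y":0.111,"z":0,"ax":0,"ay":0,"az":-2,"claw":-1},{"x":0.135,"y":0.15,"z":0,"ax":0,"ay":0,"az":-3,"claw":-1},{"x":0.165,"y":0.184,"z":0,"ax":0,"ay":0,"az":-4,"claw":-1}]' 20
```

```text
time_s: 0.92
position: [0.3972, -0.3133, 0.2185]
orientation: [-180.0, -0.0, 20.8]
wrist_force: [0.5, 0.1, -0.2]
gripper_width: 0.0929
```

```bash
python3 -m creep '[{"x":0.035,"y":0.039,"z":0,"ax":0,"ay":0,"az":-0.5,"claw":-1},{"x":0.07,"y":0.077,"z":0,"ax":0,"ay":0,"az":-1,"claw":-1},{"x":0.0935,"y":0.1035,"z":0,"ax":0,"ay":0,"az":-1.4,"claw":-1},{"x":0.0998,"y":0.1103,"z":0,"ax":0,"ay":0,"az":-1.4,"claw":-1},{"x":0.0998,"y":0.1103,"z":0,"ax":0,"ay":0,"az":-1.4,"claw":-1}]' 20; python3 - <<'E'
from h import *
t=arm.capture("top"); s=arm.capture("side")
crop(t,"t2",200,120,440,320,3.2); crop(s,"s2",200,90,440,290,3.2)
x=arm.state(); print(x["qpos"],x["wrist_force"],x["wrist_torque"])
E
```

```text
time_s: 1.55
position: [0.4969, -0.203, 0.2183]
orientation: [-180.0, 0.0, 19.5]
wrist_force: [-0.2, 1.0, 0.8]
gripper_width: 0.093
[-3.42506830e+01  1.34607488e+01  8.97858846e+01 -4.01816031e-03
  7.67774005e+01  3.63504554e+01] [ 0.400537    0.03772916 -0.45625563] [-0.01048198  0.00620966  0.00808783]
```

View pics/t2.png

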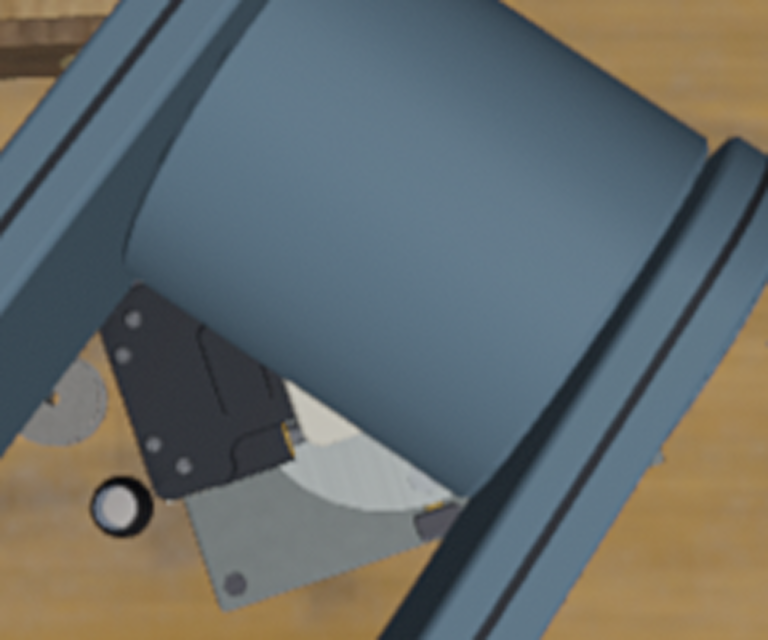

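View pics/s2.png

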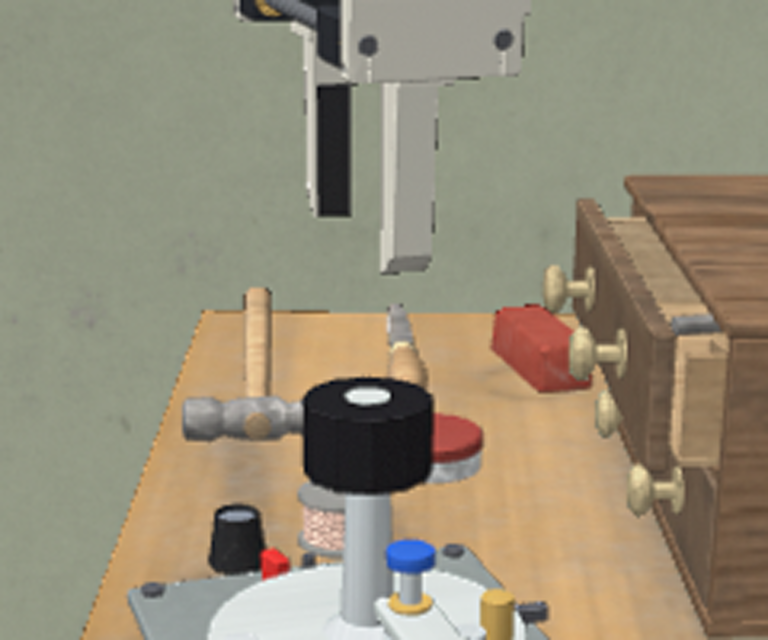

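```bash
python3 -m creep '[{"x":0.0005,"y":0,"z":-0.03,"ax":0,"ay":0,"az":0,"claw":-1},{"x":0.0005,"y":0,"z":-0.06,"ax":0,"ay":0,"az":0,"claw":-1},{"x":0.0005,"y":0,"z":-0.09,"ax":0,"ay":0,"az":0,"claw":-1},{"x":0.0005,"y":0,"z":-0.102,"ax":0,"ay":0,"az":0,"claw":-1},{"x":0.0005,"y":0,"z":-0.104,"ax":0,"ay":0,"az":0,"claw":-1}]' 20; python3 - <<'E'
from h import *
s=arm.capture("side")
crop(s,"s3",200,110,440,310,3.2)
x=arm.state(); print(x["wrist_force"],x["wrist_torque"],x["position"])
E
```

```text
time_s: 2.28
position: [0.4963, -0.2046, 0.1141]
orientation: [-179.9, 0.1, 19.3]
wrist_force: [-0.3, -0.1, 0.0]
gripper_width: 0.0931
[ 0.36853973  0.16838484 -0.8261001 ] [ 0.06245125 -0.04064389  0.0242351 ] [ 0.49675939 -0.20467184  0.11462143]
```

View pics/s3.png

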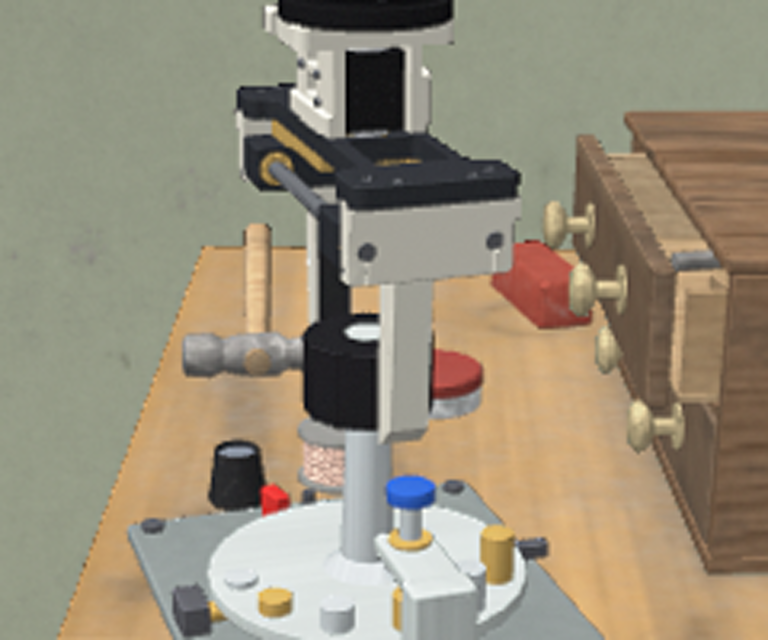

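```bash
python3 -m creep '[{"x":0.0003,"y":0.001,"z":0,"ax":0,"ay":0,"az":0,"claw":0},{"x":0.0003,"y":0.001,"z":0,"ax":0,"ay":0,"az":0,"claw":1},{"x":0.0003,"y":0.001,"z":0,"ax":0,"ay":0,"az":0,"claw":1},{"x":0.0003,"y":0.001,"z":0,"ax":0,"ay":0,"az":0,"claw":1},{"x":0.0003,"y":0.001,"z":0,"ax":0,"ay":0,"az":0,"claw":1}]' 20; python3 - <<'E'
from h import *
for i in range(3):
  x=arm.state(); print(x["wrist_force"],x["wrist_torque"],x["position"],x["orientation"])
E
```

```text
time_s: 2.95
position: [0.4972, -0.2038, 0.1149]
orientation: [180.0, -0.0, 19.3]
wrist_force: [0.8, -0.2, 2.5]
gripper_width: 0.058
[ 0.83961312 -0.24958022  2.45273604] [-0.01257139  0.01972213 -0.03461195] [ 0.49723419 -0.20379675  0.11490718] [ 1.79972926e+02 -6.65092087e-03  1.93441449e+01]
[ 0.83961312 -0.24958022  2.45273604] [-0.01257139  0.01972213 -0.03461195] [ 0.49723419 -0.20379675  0.11490718] [ 1.79972926e+02 -6.65092087e-03  1.93441449e+01]
[ 0.83961312 -0.24958022  2.45273604] [-0.01257139  0.01972213 -0.03461195] [ 0.49723419 -0.20379675  0.11490718] [ 1.79972926e+02 -6.65092087e-03  1.93441449e+01]
```

```bash
cat > st.py <<'E'
from rig import arm
x=arm.state(); print("t",round(x["time_s"],2),"F",x["wrist_force"].round(1),"T",x["wrist_torque"].round(3),"yaw",x["orientation"][2].round(2),"q6",x["qpos"][5].round(2),"tau6",x["joint_torque"][5].round(3),x["position"].round(4))
E
python3 -m creep '[{"x":0,"y":0,"z":0,"ax":0,"ay":0,"az":2,"claw":1},{"x":0,"y":0,"z":0,"ax":0,"ay":0,"az":4,"claw":1},{"x":0,"y":0,"z":0,"ax":0,"ay":0,"az":6,"claw":1},{"x":0,"y":0,"z":0,"ax":0,"ay":0,"az":6,"claw":1},{"x":0,"y":0,"z":0,"ax":0,"ay":0,"az":6,"claw":1}]' 20; python3 st.py
```

```text
time_s: 3.58
position: [0.4973, -0.2038, 0.1149]
orientation: [180.0, -0.0, 25.3]
wrist_force: [0.4, -0.7, 1.4]
gripper_width: 0.0577
t 3.58 F [ 0.4 -0.7  1.4] T [-0.028  0.014 -0.057] yaw 25.33 q6 30.49 tau6 -0.073 [ 0.4973 -0.2038  0.1149]
```

```bash

python3 -m creep '[{"x":0,"y":0,"z":0,"ax":0,"ay":0,"az":6,"claw":1},{"x":0,"y":0,"z":0,"ax":0,"ay":0,"az":12,"claw":1},{"x":0,"y":0,"z":0,"ax":0,"ay":0,"az":18,"claw":1},{"x":0,"y":0,"z":0,"ax":0,"ay":0,"az":24,"claw":1},{"x":0,"y":0,"z":0,"ax":0,"ay":0,"az":24,"claw":1}]' 20; python3 st.py;python3 - <<'E'
from h import *
s=arm.capture("side")
crop(s,"s4",230,190,410,360,3.5)
E
```

```text
time_s: 4.2
position: [0.4974, -0.204, 0.1149]
orientation: [180.0, -0.0, 49.3]
wrist_force: [1.7, -1.4, 0.6]
gripper_width: 0.058
t 4.2 F [ 1.7 -1.4  0.6] T [-0.102  0.009  0.04 ] yaw 49.28 q6 6.53 tau6 -0.578 [ 0.4974 -0.204   0.1149]
```

View pics/s4.png

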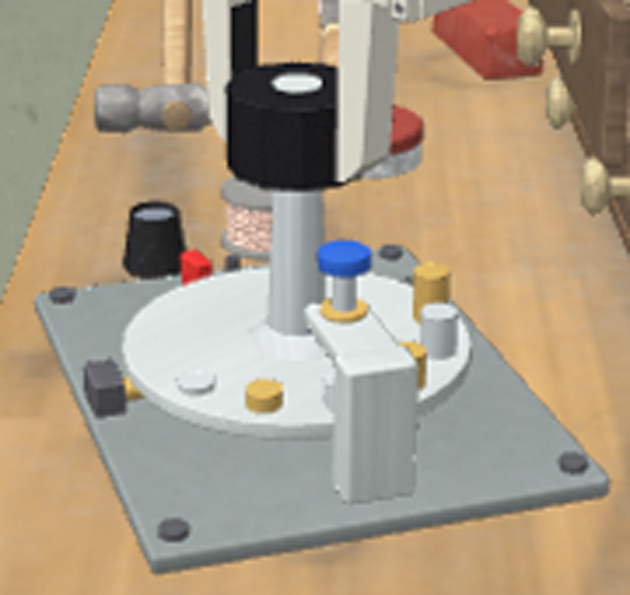

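```bash

python3 -m creep '[{"x":0,"y":0,"z":0,"ax":0,"ay":0,"az":7,"claw":1},{"x":0,"y":0,"z":0,"ax":0,"ay":0,"az":14,"claw":1},{"x":0,"y":0,"z":0,"ax":0,"ay":0,"az":21,"claw":1},{"x":0,"y":0,"z":0,"ax":0,"ay":0,"az":28,"claw":1},{"x":0,"y":0,"z":0,"ax":0,"ay":0,"az":30,"claw":1}]' 20; python3 st.py
python3 -m creep '[{"x":0,"y":0,"z":0,"ax":0,"ay":0,"az":7,"claw":1},{"x":0,"y":0,"z":0,"ax":0,"ay":0,"az":14,"claw":1},{"x":0,"y":0,"z":0,"ax":0,"ay":0,"az":21,"claw":1},{"x":0,"y":0,"z":0,"ax":0,"ay":0,"az":28,"claw":1},{"x":0,"y":0,"z":0,"ax":0,"ay":0,"az":29,"claw":1}]' 20; python3 st.py;python3 - <<'E'
from h import *
s=arm.capture("side")
crop(s,"s5",230,190,410,360,3.5)
E
```

```text
time_s: 4.88
position: [0.4976, -0.2041, 0.1149]
orientation: [179.9, 0.0, 79.2]
wrist_force: [2.6, -0.8, 0.4]
gripper_width: 0.058
t 4.88 F [ 2.6 -0.8  0.4] T [-0.157 -0.058  0.08 ] yaw 79.18 q6 -23.39 tau6 -0.011 [ 0.4976 -0.2041  0.1149]
time_s: 5.5
position: [0.4979, -0.2041, 0.1149]
orientation: [179.9, 0.0, 108.1]
wrist_force: [2.2, -0.6, -0.6]
gripper_width: 0.0581
t 5.5 F [ 2.2 -0.6 -0.6] T [-0.269 -0.078  0.068] yaw 108.07 q6 -52.31 tau6 -0.298 [ 0.4979 -0.2041  0.1149]
```

View pics/s5.png

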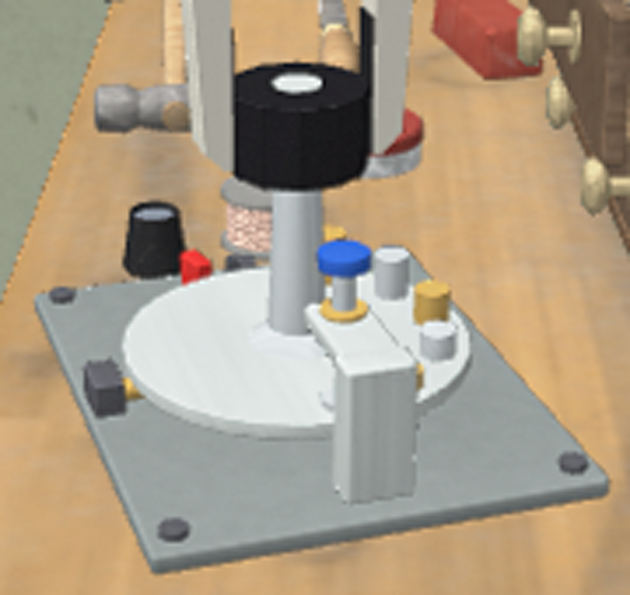

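```bash

python3 -m creep '[{"x":0,"y":0,"z":0,"ax":0,"ay":0,"az":2,"claw":1},{"x":0,"y":0,"z":0,"ax":0,"ay":0,"az":4,"claw":1},{"x":0,"y":0,"z":0,"ax":0,"ay":0,"az":5,"claw":1},{"x":0,"y":0,"z":0,"ax":0,"ay":0,"az":5,"claw":1},{"x":0,"y":0,"z":0,"ax":0,"ay":0,"az":5,"claw":1}]' 20; python3 st.py
python3 -m creep '[{"x":0,"y":0,"z":0,"ax":0,"ay":0,"az":0.5,"claw":1},{"x":0,"y":0,"z":0,"ax":0,"ay":0,"az":1,"claw":1},{"x":0,"y":0,"z":0,"ax":0,"ay":0,"az":1.5,"claw":1},{"x":0,"y":0,"z":0,"ax":0,"ay":0,"az":1.5,"claw":1},{"x":0,"y":0,"z":0,"ax":0,"ay":0,"az":1.5,"claw":1}]' 20; python3 st.py
```

```text
time_s: 6.18
position: [0.4979, -0.204, 0.1149]
orientation: [179.9, 0.0, 113.0]
wrist_force: [2.8, 0.2, -0.4]
gripper_width: 0.0578
t 6.17 F [ 2.8  0.2 -0.4] T [-0.254 -0.08  -0.062] yaw 113.04 q6 -57.29 tau6 -0.083 [ 0.4979 -0.204   0.1149]
time_s: 6.8
position: [0.4979, -0.204, 0.1149]
orientation: [179.9, 0.0, 114.5]
wrist_force: [2.4, 0.1, -1.9]
gripper_width: 0.058
t 6.8 F [ 2.4  0.1 -1.9] T [-0.34  -0.107 -0.074] yaw 114.54 q6 -58.79 tau6 -0.07 [ 0.4979 -0.204   0.1149]
```

```bash

python3 -m creep '[{"x":0,"y":0,"z":0,"ax":0,"ay":0,"az":0.5,"claw":1},{"x":0,"y":0,"z":0,"ax":0,"ay":0,"az":1,"claw":1},{"x":0,"y":0,"z":0,"ax":0,"ay":0,"az":1,"claw":1},{"x":0,"y":0,"z":0,"ax":0,"ay":0,"az":1,"claw":1},{"x":0,"y":0,"z":0,"ax":0,"ay":0,"az":1,"claw":1}]' 20; python3 st.py
python3 -m creep '[{"x":0,"y":0,"z":0,"ax":0,"ay":0,"az":0.5,"claw":1},{"x":0,"y":0,"z":0,"ax":0,"ay":0,"az":1,"claw":1},{"x":0,"y":0,"z":0,"ax":0,"ay":0,"az":1,"claw":1},{"x":0,"y":0,"z":0,"ax":0,"ay":0,"az":1,"claw":1},{"x":0,"y":0,"z":0,"ax":0,"ay":0,"az":1,"claw":1}]' 20; python3 st.py
```

```text
time_s: 7.42
position: [0.4979, -0.2041, 0.1149]
orientation: [179.9, 0.0, 115.5]
wrist_force: [3.6, -0.4, -0.3]
gripper_width: 0.0576
t 7.42 F [ 3.6 -0.4 -0.3] T [-0.252 -0.097 -0.026] yaw 115.54 q6 -59.79 tau6 -0.059 [ 0.4979 -0.2041  0.1149]
time_s: 8.05
position: [0.4979, -0.2041, 0.1149]
orientation: [179.9, 0.0, 116.5]
wrist_force: [3.3, 0.4, -1.0]
gripper_width: 0.0578
t 8.05 F [ 3.3  0.4 -1. ] T [-0.279 -0.128 -0.02 ] yaw 116.54 q6 -60.79 tau6 -0.051 [ 0.4979 -0.2041  0.1149]
```

```bash

python3 -m creep '[{"x":0,"y":0,"z":0,"ax":0,"ay":0,"az":0.5,"claw":1},{"x":0,"y":0,"z":0,"ax":0,"ay":0,"az":0.8,"claw":1},{"x":0,"y":0,"z":0,"ax":0,"ay":0,"az":0.8,"claw":1},{"x":0,"y":0,"z":0,"ax":0,"ay":0,"az":0.8,"claw":1},{"x":0,"y":0,"z":0,"ax":0,"ay":0,"az":0.8,"claw":1}]' 20; python3 st.py
```

```text
time_s: 8.68
position: [0.4979, -0.204, 0.1149]
orientation: [179.9, 0.0, 117.3]
wrist_force: [2.5, -0.0, -0.8]
gripper_width: 0.0583
t 8.68 F [ 2.5 -0.  -0.8] T [-0.286 -0.102 -0.114] yaw 117.33 q6 -61.59 tau6 -0.117 [ 0.4979 -0.204   0.1149]
```

```bash

python3 -m creep '[{"x":0,"y":0,"z":0,"ax":0,"ay":0,"az":0.4,"claw":1},{"x":0,"y":0,"z":0,"ax":0,"ay":0,"az":0.7,"claw":1},{"x":0,"y":0,"z":0,"ax":0,"ay":0,"az":0.7,"claw":1},{"x":0,"y":0,"z":0,"ax":0,"ay":0,"az":0.7,"claw":1},{"x":0,"y":0,"z":0,"ax":0,"ay":0,"az":0.7,"claw":1}]' 20; python3 st.py
```

```text
time_s: 9.3
position: [0.498, -0.204, 0.1149]
orientation: [179.9, 0.0, 118.0]
wrist_force: [2.1, -0.3, -1.0]
gripper_width: 0.0582
t 9.3 F [ 2.1 -0.3 -1. ] T [-0.257 -0.121 -0.232] yaw 118.03 q6 -62.29 tau6 -0.263 [ 0.498  -0.204   0.1149]
```

```bash

python3 -m creep '[{"x":0,"y":0,"z":0,"ax":0,"ay":0,"az":-6,"claw":1},{"x":0,"y":0,"z":0,"ax":0,"ay":0,"az":-13,"claw":1},{"x":0,"y":0,"z":0,"ax":0,"ay":0,"az":-20,"claw":1},{"x":0,"y":0,"z":0,"ax":0,"ay":0,"az":-27,"claw":1},{"x":0,"y":0,"z":0,"ax":0,"ay":0,"az":-34,"claw":1}]' 20; python3 st.py
python3 -m creep '[{"x":0,"y":0,"z":0,"ax":0,"ay":0,"az":-7,"claw":1},{"x":0,"y":0,"z":0,"ax":0,"ay":0,"az":-14,"claw":1},{"x":0,"y":0,"z":0,"ax":0,"ay":0,"az":-21,"claw":1},{"x":0,"y":0,"z":0,"ax":0,"ay":0,"az":-28,"claw":1},{"x":0,"y":0,"z":0,"ax":0,"ay":0,"az":-35,"claw":1}]' 20; python3 st.py
python3 -m creep '[{"x":0,"y":0,"z":0,"ax":0,"ay":0,"az":-7,"claw":1},{"x":0,"y":0,"z":0,"ax":0,"ay":0,"az":-14,"claw":1},{"x":0,"y":0,"z":0,"ax":0,"ay":0,"az":-21,"claw":1},{"x":0,"y":0,"z":0,"ax":0,"ay":0,"az":-28,"claw":1},{"x":0,"y":0,"z":0,"ax":0,"ay":0,"az":-30,"claw":1}]' 20; python3 st.py
```

```text
time_s: 9.93
position: [0.4977, -0.2041, 0.1149]
orientation: [179.9, 0.0, 83.8]
wrist_force: [2.4, -1.0, -0.1]
gripper_width: 0.0578
t 9.93 F [ 2.4 -1.  -0.1] T [-0.073 -0.028 -0.084] yaw 83.82 q6 -28.02 tau6 -1.336 [ 0.4977 -0.2041  0.1149]
time_s: 10.55
position: [0.4974, -0.204, 0.1149]
orientation: [180.0, 0.0, 48.6]
wrist_force: [1.2, -0.2, 0.5]
gripper_width: 0.0578
t 10.55 F [ 1.2 -0.2  0.5] T [ 0.057 -0.108  0.11 ] yaw 48.61 q6 7.24 tau6 -1.163 [ 0.4974 -0.204   0.1149]
time_s: 11.18
position: [0.4972, -0.2038, 0.1149]
orientation: [180.0, 0.0, 18.6]
wrist_force: [1.9, 0.6, -0.7]
gripper_width: 0.0579
t 11.18 F [ 1.9  0.6 -0.7] T [ 0.13  -0.286  0.179] yaw 18.59 q6 37.27 tau6 0.304 [ 0.4972 -0.2038  0.1149]
```

Now to click 4: target yaw −10.6, so −29.2.

```bash

python3 -m creep '[{"x":0,"y":0,"z":0,"ax":0,"ay":0,"az":-7,"claw":1},{"x":0,"y":0,"z":0,"ax":0,"ay":0,"az":-14,"claw":1},{"x":0,"y":0,"z":0,"ax":0,"ay":0,"az":-21,"claw":1},{"x":0,"y":0,"z":0,"ax":0,"ay":0,"az":-27.5,"claw":1},{"x":0,"y":0,"z":0,"ax":0,"ay":0,"az":-29.2,"claw":1}]' 20; python3 st.py
python3 -m creep '[{"x":0,"y":0,"z":0,"ax":0,"ay":0,"az":0,"claw":1},{"x":0,"y":0,"z":0,"ax":0,"ay":0,"az":0,"claw":1},{"x":0,"y":0,"z":0,"ax":0,"ay":0,"az":0,"claw":0},{"x":0,"y":0,"z":0,"ax":0,"ay":0,"az":0,"claw":-1},{"x":0,"y":0,"z":0,"ax":0,"ay":0,"az":0,"claw":-1}]' 20; python3 st.py
python3 - <<'E'
from h import *
s=arm.capture("side")
crop(s,"s6",230,190,410,360,3.5)
E
```

```text
time_s: 11.8
position: [0.4972, -0.2035, 0.1149]
orientation: [-180.0, 0.0, -10.6]
wrist_force: [1.9, 0.1, 0.4]
gripper_width: 0.0578
t 11.8 F [1.9 0.1 0.4] T [ 0.063 -0.303 -0.049] yaw -10.57 q6 66.42 tau6 0.054 [ 0.4972 -0.2035  0.1149]
time_s: 12.42
position: [0.4968, -0.2036, 0.1148]
orientation: [-180.0, 0.1, -10.5]
wrist_force: [0.2, 0.3, -0.3]
gripper_width: 0.0732
t 12.43 F [ 0.2  0.3 -0.3] T [ 0.013 -0.034  0.036] yaw -10.55 q6 66.4 tau6 -0.005 [ 0.4968 -0.2036  0.1148]
```

View pics/s6.png

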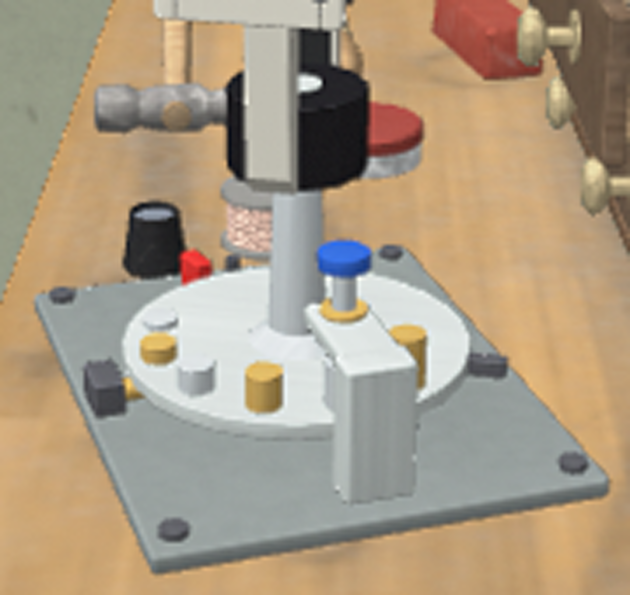

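```bash

python3 -m creep '[{"x":0,"y":0,"z":0,"ax":0,"ay":0,"az":0,"claw":-1},{"x":0,"y":0,"z":0.005,"ax":0,"ay":0,"az":0,"claw":-1},{"x":0,"y":0,"z":0.03,"ax":0,"ay":0,"az":0,"claw":-1},{"x":0,"y":0,"z":0.055,"ax":0,"ay":0,"az":0,"claw":-1},{"x":0,"y":0,"z":0.07,"ax":0,"ay":0,"az":0,"claw":-1}]' 20; python3 st.py
python3 - <<'E'
from h import *
s=arm.capture("side")
crop(s,"s7",230,190,410,360,3.5)
E
```

```text
time_s: 13.1
position: [0.4973, -0.2039, 0.1864]
orientation: [180.0, -0.0, -10.6]
wrist_force: [-1.0, -0.0, -0.2]
gripper_width: 0.0928
t 13.1 F [-1.  -0.  -0.2] T [ 0.004  0.045 -0.005] yaw -10.55 q6 66.39 tau6 -0.001 [ 0.4973 -0.2039  0.1864]
```

View pics/s7.png

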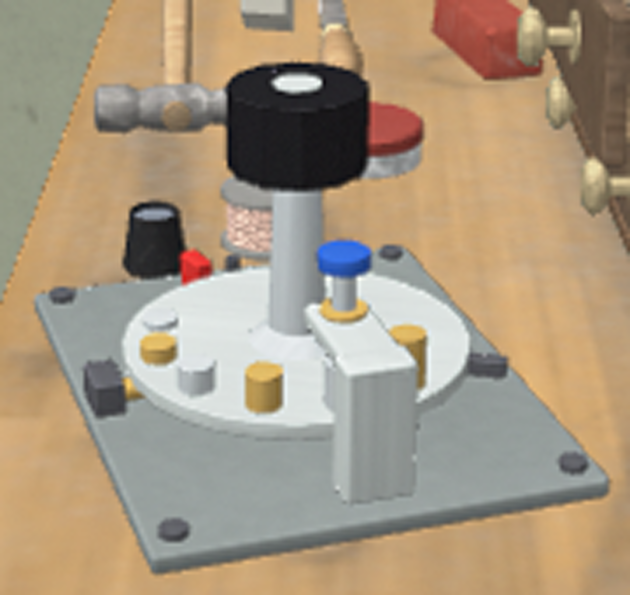

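```bash

python3 -m creep '[{"x":0.01,"y":-0.03,"z":0,"ax":0,"ay":0,"az":0,"claw":0},{"x":0.0205,"y":-0.0583,"z":0,"ax":0,"ay":0,"az":0,"claw":1},{"x":0.0205,"y":-0.0583,"z":0,"ax":0,"ay":0,"az":0,"claw":1},{"x":0.0205,"y":-0.0583,"z":0,"ax":0,"ay":0,"az":0,"claw":1},{"x":0.0205,"y":-0.0583,"z":0,"ax":0,"ay":0,"az":0,"claw":1}]' 20; python3 st.py
python3 -m creep '[{"x":0,"y":0,"z":-0.02,"ax":0,"ay":0,"az":0,"claw":1},{"x":0,"y":0,"z":-0.04,"ax":0,"ay":0,"az":0,"claw":1},{"x":0,"y":0,"z":-0.055,"ax":0,"ay":0,"az":0,"claw":1},{"x":0,"y":0,"z":-0.065,"ax":0,"ay":0,"az":0,"claw":1},{"x":0,"y":0,"z":-0.07,"ax":0,"ay":0,"az":0,"claw":1}]' 20; python3 st.py
python3 - <<'E'
from h import *
s=arm.capture("side")
crop(s,"s8",230,160,410,330,3.5)
E
```

```text
time_s: 13.78
position: [0.5181, -0.2615, 0.1877]
orientation: [179.9, -0.1, -10.5]
wrist_force: [0.3, -0.1, -0.7]
gripper_width: 0.0476
t 13.78 F [ 0.3 -0.1 -0.7] T [ 0.071  0.027 -0.025] yaw -10.51 q6 62.73 tau6 0.004 [ 0.5181 -0.2615  0.1877]
time_s: 14.4
position: [0.5181, -0.2613, 0.1173]
orientation: [179.9, -0.1, -10.5]
wrist_force: [-0.2, 0.4, 0.6]
gripper_width: 0.0012
t 14.4 F [-0.2  0.4  0.6] T [ 0.02  -0.007  0.028] yaw -10.5 q6 62.73 tau6 0.001 [ 0.5181 -0.2613  0.1173]
```

View pics/s8.png

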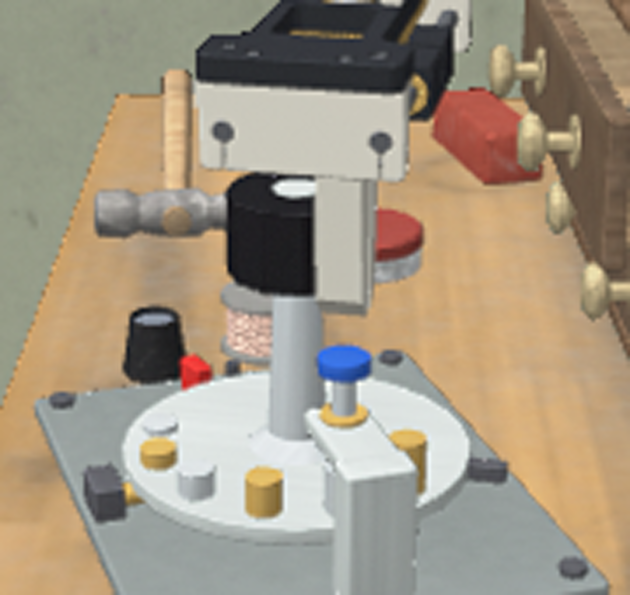

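```bash

python3 -m creep '[{"x":0,"y":0,"z":-0.006,"ax":0,"ay":0,"az":0,"claw":1},{"x":0,"y":0,"z":-0.011,"ax":0,"ay":0,"az":0,"claw":1},{"x":0,"y":0,"z":-0.015,"ax":0,"ay":0,"az":0,"claw":1},{"x":0,"y":0,"z":-0.017,"ax":0,"ay":0,"az":0,"claw":1},{"x":0,"y":0,"z":-0.017,"ax":0,"ay":0,"az":0,"claw":1}]' 20; python3 st.py
python3 -m creep '[{"x":0,"y":0,"z":-0.001,"ax":0,"ay":0,"az":0,"claw":1},{"x":0,"y":0,"z":-0.002,"ax":0,"ay":0,"az":0,"claw":1},{"x":0,"y":0,"z":-0.003,"ax":0,"ay":0,"az":0,"claw":1},{"x":0,"y":0,"z":-0.004,"ax":0,"ay":0,"az":0,"claw":1},{"x":0,"y":0,"z":-0.004,"ax":0,"ay":0,"az":0,"claw":1}]' 20; python3 st.py
```

```text
time_s: 15.08
position: [0.5178, -0.2613, 0.0998]
orientation: [180.0, -0.0, -10.5]
wrist_force: [-0.0, 0.6, 0.8]
gripper_width: 0.0004
t 15.07 F [-0.   0.6  0.8] T [ 0.029 -0.012 -0.002] yaw -10.51 q6 62.73 tau6 0.0 [ 0.5178 -0.2613  0.0998]
time_s: 15.7
position: [0.518, -0.2614, 0.096]
orientation: [180.0, -0.1, -10.5]
wrist_force: [-0.7, 0.1, 3.4]
gripper_width: 0.0005
t 15.7 F [-0.7  0.1  3.4] T [ 0.1    0.121 -0.004] yaw -10.5 q6 62.73 tau6 -0.0 [ 0.518  -0.2614  0.096 ]
```

```bash

python3 -m creep '[{"x":0,"y":0,"z":-0.001,"ax":0,"ay":0,"az":0,"claw":1},{"x":0,"y":0,"z":-0.002,"ax":0,"ay":0,"az":0,"claw":1},{"x":0,"y":0,"z":-0.003,"ax":0,"ay":0,"az":0,"claw":1},{"x":0,"y":0,"z":-0.0035,"ax":0,"ay":0,"az":0,"claw":1},{"x":0,"y":0,"z":-0.0035,"ax":0,"ay":0,"az":0,"claw":1}]' 20; python3 st.py
python3 -m creep '[{"x":0,"y":0,"z":-0.0005,"ax":0,"ay":0,"az":0,"claw":1},{"x":0,"y":0,"z":-0.001,"ax":0,"ay":0,"az":0,"claw":1},{"x":0,"y":0,"z":-0.001,"ax":0,"ay":0,"az":0,"claw":1},{"x":0,"y":0,"z":-0.001,"ax":0,"ay":0,"az":0,"claw":1},{"x":0,"y":0,"z":-0.001,"ax":0,"ay":0,"az":0,"claw":1}]' 20; python3 st.py
```

```text
time_s: 16.32
position: [0.518, -0.2614, 0.0924]
orientation: [180.0, -0.1, -10.5]
wrist_force: [0.5, 0.9, 2.3]
gripper_width: 0.0003
t 16.32 F [0.5 0.9 2.3] T [ 0.113  0.093 -0.042] yaw -10.51 q6 62.73 tau6 -0.0 [ 0.518  -0.2614  0.0924]
time_s: 16.95
position: [0.518, -0.2614, 0.0913]
orientation: [180.0, -0.1, -10.5]
wrist_force: [0.1, -0.4, 2.5]
gripper_width: 0.0003
t 16.95 F [ 0.1 -0.4  2.5] T [0.08  0.061 0.065] yaw -10.51 q6 62.73 tau6 0.0 [ 0.518  -0.2614  0.0913]
```

```bash

python3 -m creep '[{"x":0,"y":0,"z":-0.0005,"ax":0,"ay":0,"az":0,"claw":1},{"x":0,"y":0,"z":-0.0005,"ax":0,"ay":0,"az":0,"claw":1},{"x":0,"y":0,"z":-0.0005,"ax":0,"ay":0,"az":0,"claw":1},{"x":0,"y":0,"z":-0.0005,"ax":0,"ay":0,"az":0,"claw":1},{"x":0,"y":0,"z":-0.0005,"ax":0,"ay":0,"az":0,"claw":1}]' 20; python3 st.py
```

```text
time_s: 17.58
position: [0.518, -0.2614, 0.0908]
orientation: [180.0, -0.1, -10.5]
wrist_force: [-0.5, 0.1, 3.0]
gripper_width: 0.0003
t 17.57 F [-0.5  0.1  3. ] T [0.147 0.113 0.035] yaw -10.51 q6 62.73 tau6 0.0 [ 0.518  -0.2614  0.0908]
```

```bash

python3 -m creep '[{"x":0,"y":0,"z":-0.0005,"ax":0,"ay":0,"az":0,"claw":1},{"x":0,"y":0,"z":-0.0005,"ax":0,"ay":0,"az":0,"claw":1},{"x":0,"y":0,"z":-0.0005,"ax":0,"ay":0,"az":0,"claw":1},{"x":0,"y":0,"z":-0.0005,"ax":0,"ay":0,"az":0,"claw":1},{"x":0,"y":0,"z":-0.0005,"ax":0,"ay":0,"az":0,"claw":1}]' 20; python3 st.py
```

```text
time_s: 18.2
position: [0.518, -0.2614, 0.0903]
orientation: [180.0, -0.1, -10.5]
wrist_force: [-0.2, 0.3, 2.7]
gripper_width: 0.0006
t 18.2 F [-0.2  0.3  2.7] T [0.097 0.07  0.02 ] yaw -10.51 q6 62.73 tau6 0.0 [ 0.518  -0.2614  0.0903]
```

```bash

python3 -m creep '[{"x":0,"y":0,"z":-0.0003,"ax":0,"ay":0,"az":0,"claw":1},{"x":0,"y":0,"z":-0.0003,"ax":0,"ay":0,"az":0,"claw":1},{"x":0,"y":0,"z":-0.0003,"ax":0,"ay":0,"az":0,"claw":1},{"x":0,"y":0,"z":-0.0003,"ax":0,"ay":0,"az":0,"claw":1},{"x":0,"y":0,"z":-0.0003,"ax":0,"ay":0,"az":0,"claw":1}]' 20; python3 st.py
```

```text
time_s: 18.82
position: [0.518, -0.2614, 0.09]
orientation: [180.0, -0.1, -10.5]
wrist_force: [-1.3, -0.7, 4.0]
gripper_width: 0.0008
t 18.82 F [-1.3 -0.7  4. ] T [0.197 0.218 0.044] yaw -10.5 q6 62.73 tau6 0.0 [ 0.518  -0.2614  0.09  ]
```

```bash

python3 -m creep '[{"x":0,"y":0,"z":-0.0003,"ax":0,"ay":0,"az":0,"claw":1},{"x":0,"y":0,"z":-0.0003,"ax":0,"ay":0,"az":0,"claw":1},{"x":0,"y":0,"z":-0.0003,"ax":0,"ay":0,"az":0,"claw":1},{"x":0,"y":0,"z":-0.0003,"ax":0,"ay":0,"az":0,"claw":1},{"x":0,"y":0,"z":-0.0003,"ax":0,"ay":0,"az":0,"claw":1}]' 20; python3 st.py
python3 - <<'E'
from h import *
s=arm.capture("side")
crop(s,"s9",230,190,410,360,3.5)
E
```

```text
time_s: 19.45
position: [0.518, -0.2614, 0.0899]
orientation: [180.0, -0.1, -10.5]
wrist_force: [-1.6, 1.3, 4.5]
gripper_width: 0.0011
t 19.45 F [-1.6  1.3  4.5] T [0.162 0.166 0.01 ] yaw -10.51 q6 62.73 tau6 -0.0 [ 0.518  -0.2614  0.0899]
```

View pics/s9.png

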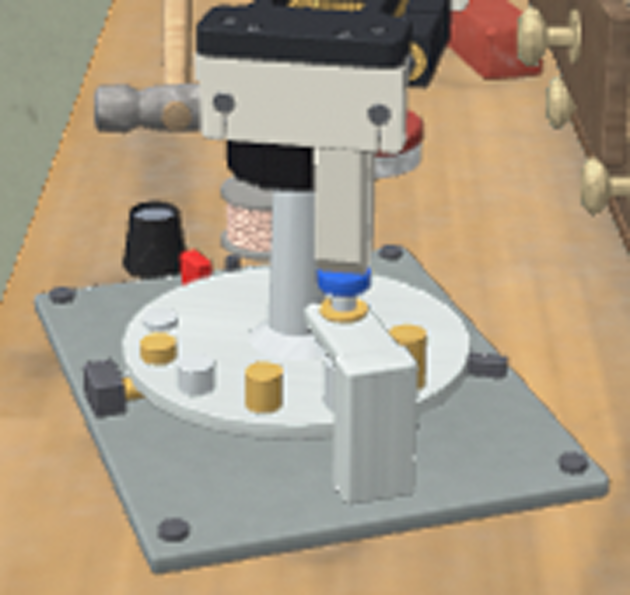

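```bash

python3 -m creep '[{"x":0,"y":0,"z":-0.0003,"ax":0,"ay":0,"az":0,"claw":1},{"x":0,"y":0,"z":-0.0004,"ax":0,"ay":0,"az":0,"claw":1},{"x":0,"y":0,"z":-0.0004,"ax":0,"ay":0,"az":0,"claw":1},{"x":0,"y":0,"z":-0.0004,"ax":0,"ay":0,"az":0,"claw":1},{"x":0,"y":0,"z":-0.0004,"ax":0,"ay":0,"az":0,"claw":1}]' 20; python3 st.py
```

```text
time_s: 20.12
position: [0.518, -0.2614, 0.0899]
orientation: [179.9, -0.1, -10.5]
wrist_force: [-1.2, 0.5, 7.2]
gripper_width: 0.0005
t 20.12 F [-1.2  0.5  7.2] T [0.272 0.284 0.011] yaw -10.5 q6 62.73 tau6 -0.0 [ 0.518  -0.2614  0.0899]
```

```bash

python3 -m creep '[{"x":0,"y":0,"z":0.005,"ax":0,"ay":0,"az":0,"claw":1},{"x":0,"y":0,"z":0.03,"ax":0,"ay":0,"az":0,"claw":1},{"x":0,"y":0,"z":0.06,"ax":0,"ay":0,"az":0,"claw":1},{"x":0,"y":0,"z":0.09,"ax":0,"ay":0,"az":0,"claw":1},{"x":0,"y":0,"z":0.12,"ax":0,"ay":0,"az":0,"claw":1}]' 20
python3 -m creep '[{"x":-0.03,"y":-0.04,"z":0,"ax":0,"ay":0,"az":0,"claw":1},{"x":-0.06,"y":-0.08,"z":0,"ax":0,"ay":0,"az":0,"claw":1},{"x":-0.09,"y":-0.12,"z":0,"ax":0,"ay":0,"az":0,"claw":1},{"x":-0.12,"y":-0.16,"z":0,"ax":0,"ay":0,"az":0,"claw":1},{"x":-0.15,"y":-0.19,"z":0,"ax":0,"ay":0,"az":0,"claw":1}]' 20
python3 st.py
python3 - <<'E'
from h import *
s=arm.capture("side");t=arm.capture("top")
crop(s,"s10",230,190,410,360,3.5);crop(t,"t10",190,145,420,315,3.4)
for h in (.098,.09,.082): print(h,proj(s,[.518,-.262,h]))
E
```

```text
time_s: 20.75
position: [0.5179, -0.2613, 0.2105]
orientation: [180.0, -0.1, -10.5]
wrist_force: [0.1, -0.3, -0.7]
gripper_width: 0.0005
time_s: 21.38
position: [0.3666, -0.4528, 0.21]
orientation: [180.0, -0.0, -10.5]
wrist_force: [-0.7, -0.3, -0.3]
gripper_width: 0.0005
t 21.38 F [-0.7 -0.3 -0.3] T [ 0.044  0.026 -0.042] yaw -10.54 q6 38.56 tau6 0.713 [ 0.3666 -0.4528  0.21  ]
0.098 [328.1696028  260.13913646]
0.09 [328.10757443 265.3865273 ]
0.082 [328.04602433 270.59345792]
```

View pics/s10.png

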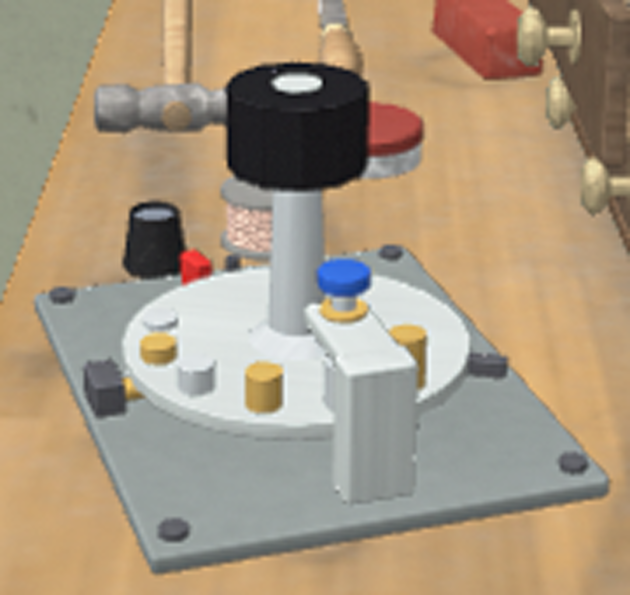

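View pics/t10.png

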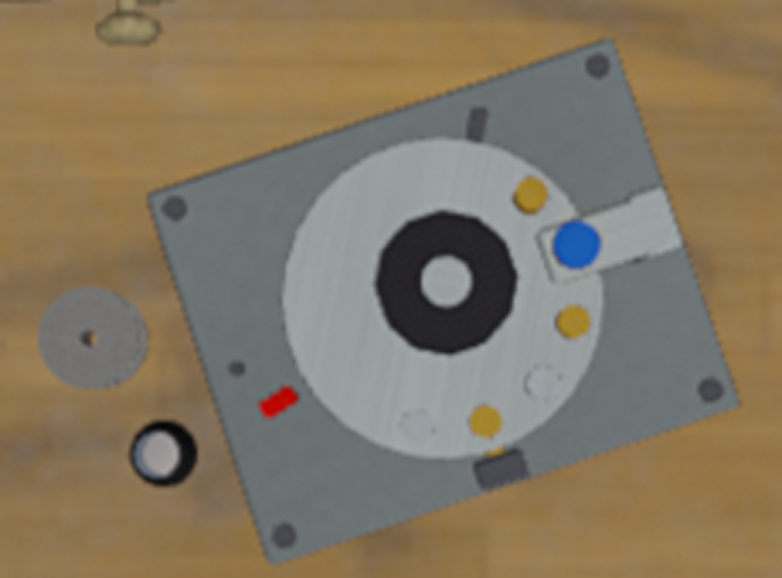

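```bash
python3 -c "
from rig import arm
print(arm.sign_off(), arm.state()['time_s'])"
```

```text
the job is handed in; nothing more can be done
the job is handed in; nothing more can be done
```

The depth stop is set: the turret rests in its fourth click from home and the stop rod sits on step 4. I handed the job in at about 21.5 s of the 72 s; no verdict is reported.

- **Finding home:** The pictures showed the turret starting in click 3. I turned the knob anticlockwise until the torque jumped from about 0.02 to 0.23 N m at 118.0° tool yaw. That is about 8.6° past click 0, so I stopped there; from the angle, the red stop was pushed back only about 0.01 rad.
- **Setting the turret:** I turned clockwise to the fourth click and let go. The side and top pictures taken after letting go show steps 0 to 3 on one side of the rod, step 5 on the other and step 4 under it.
- **Pushing the rod:** I pressed the blue cap down with shut fingers. It held at a tool height of 0.0899 m, about 8.1 mm of travel. The last 0.4 mm commanded gave no movement, and the force rose from about 3 N to 7 N.
- **Last checks:** After the arm withdrew, the cap had dropped about 5.1 px in the side picture, against 5.25 px expected for 8 mm. The loupe, spool and red stop were where they had been at the start. The robot touched nothing, and the wrist force was about zero.

The readings disagreed slightly in three places. The cap's first position in the side picture was about 2 px from the projected one. The knob torque at 6° (about 0.06 N m) read lower than the stated detent torque. The sliding friction on the rod read about 3 N, not the stated 4 N. I put these down to sensor noise and calibration.

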